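Balance a steel column level above its stand

ROBOT

A 6-joint arm with a two-finger parallel gripper is mounted at the origin on the work surface. World frame = base frame: x ahead of the robot, y to its left, z up, the work surface at z = 0. Lengths are in m, angles in rad, forces in N, time in s.
With the tool pointing down it reaches from about 0.3 to 0.85 m from the base axis. Payload 5.4 kg.
Tool frame: the origin (TCP) lies midway between the tips of the shut fingers; the grasp point (between the pads) lies 19 mm behind it (robot.hold_point_z is the distance from the TCP to the grasp point, in m); z points along the fingers, x is the direction in which the jaws open and shut, and the axes are right-handed (so a half turn about z gives the same grasp; the last joint's range is limited). The gripper opens to 85 mm and grips with 20 to 120 N. Pads are 22 mm wide; open, the fingers measure 114 mm over their backs; the gripper's body (76 mm by 85 mm) begins 54 mm behind the grasp point. The pads swing forward as they close: fully open they stand 13 mm farther back than shut.
Start: joints at [-1.488, 0.158, 1.597, -0, 1.386, -0.21], TCP at [0.166, -0.551, 0.231] pointing down, gripper open.
Joint ranges: [-2.91, 2.91], [-0.94, 2.29], [0.18, 2.7], [-1.29, 4.43], [0.17, 2.64], [-3, 3]. Speed limits (rad/s): [2.57, 2.57, 3.14, 3.14, 3.14, 3.14].

INTERFACE

Orientations are given as [roll, pitch, yaw] about the fixed x, y, z axes, in that order (R = Rz(yaw) Ry(pitch) Rx(roll)).
In Python, from bench import robot gives the robot as it stands.
- The arm moves only by the tool move_arm, never from a script. Its argument "moves" is a list of rows, each a list of 7 numbers: the shift along the tool's x, y, z each as a share of 0.025 m, from -1 to 1, then the turn, a rotation vector about the tool's x, y, z each as a share of 0.15 rad, from -1 to 1, then the closure, from 0 (fully open) to 1 (shut). A call has 1 to 20 rows; each row shifts and turns the commanded pose from where the row before left it, along the tool's axes as they then stand; what a row does not reach is not made up. A row lasts 1/8 s, in which the tool goes at most 62.5 mm and 10.7 degrees, less where a joint would pass 70% of its speed; a pose out of reach is approached as far as the arm can. A call with a number of a shift or a turn outside -1 to 1 is refused whole. A call with a gripper value outside its range is refused whole. The fingers move at their own pace and stop on an object; "grip_force" is the grip in N (left out, the last holds). Time passes only in rows, so rows that do not move let the fingers close. It gives the time, the measured TCP pose, the force and the opening at its end, in the units of the state.
- robot.state(): the state, without advancing time (a new reading comes with each control period).
- robot.snapshot(name): name is "side" or "top" or "wrist"; returns the picture (480x640x3 uint8, red, green, blue); there is no depth.
- robot.calibration(name): a dict with "K" (3x3 intrinsics, pixels), "rvec" (rotation vector, rad) and "tvec" (3), from world to camera coordinates, as OpenCV has them. Camera axes: x right, y down, z forward; pixel columns grow to the right and rows downward; lengths in m; the calibration is good to about 2 mm. A picture is of the moment at which its call begins: read the wrist's pose just before it. calibration takes no time and is no camera call; for the wrist camera it gives the pose at the moment of the call.
- robot.close_job(): hands the job in, once; it reports no verdict.
Trained networks look in the newest picture that a camera, given by its name, has taken for a name from the list of things; names that differ only in an ending like _2 or _b are one class to them, and where a whole thing is asked for, a point or a joint stands for the part that bears it (a point fixed in the world has none). Each returns a list of dicts, best first, with "confidence" (0 to 1); they miss things now and then, are a little off and sometimes report something else, mostly with a low value. They report only what shows in the picture. A call takes as long as a camera call. They do not tell look-alikes from the thing itself.
- robot.trace(thing, camera): "pixels" (480x640 bool, what is visible of it) and "extent" ([left, top, width, height] in pixels, round what is visible of it).
The state is a dict: "time": time; "joint_pos": joint angles; "dq": joint speeds; "effort": joint torques, N m; "eef_pos": TCP position; "tool_rot": TCP orientation; "wrist_force": force on the tool from outside, world axes, zero at the start; "wrist_torque": the same for the moment, N m; "opening": opening from 0.0 (shut) to 1.0 (fully open).
Only numpy, scipy, OpenCV 4.12 (cv2) and the standard library are available. Lean on these libraries where they do the work, as an engineer would, in place of code of your own. Each camera call takes 0.05 s, during which the arm holds its last target.

TASK

Slide the saddle carriage by its black post along the rail until it is fully home against the red end block. Then grip the steel column at its balance point (it is heavy at the head), lift it off the white rest and bring it over the blue saddles, level and lined up with them, its thick head above the wider saddle, about 5 cm above where it would lie in them. Finish still holding it there, steady and clear of everything but the gripper, and leave the other things on the bench where they are.

Things in the scene. Friction and masses are not known exactly. Their poses are not given: they have to be found in the camera images.
- carriage (a joint): slide of the aluminium carriage along the rail of the grey stand, in m: 0 at the end away from the red block, 0.12 fully home against the red end block (a hard stop). It starts between 0 and 0.05, stays where it is left, and takes about 4 N to move. Positive motion is along the +y axis of stand.
- stand: grey stand fixed to the bench, base 150 x 310 mm, with the rail along its y axis; red end block (46 mm high) at its +y end. Origin: centre of its underside on the bench, z up. It carries the carriage, whose plate top is 40 mm above the bench. The stand is found on the left or on the right side of the bench, the rest on the other
- post (a point): grip point on the carriage's upright black post (22 mm diameter, round), 20 mm below the post's top and 40 mm above the carriage plate, 80 mm above the bench. Axes as stand. The post stands 75 mm to the -y side of the saddles' line and moves with the carriage.
- seat (a point): point on the carriage, 92 mm above the bench, where the column's balance point would be if the column lay in the two blue V saddles. Axes as stand: the column's axis belongs along x, its thick head to +x. The saddle for the 40 mm tube is centred 104 mm to -x of this point, the wider saddle for the head 63.5 mm to +x; each is 26 mm long along x and at most 85 mm wide, with no part higher than the seat point.
- rest: fixed white plastic rest, base 215 x 85 mm, with two white V supports like the saddles, in which the column lies at the start. Origin on the bench, below the balance point of the column; x axis along the column, head to +x. Column axis 75 mm above the bench; between the supports the tube is free, the base plate there being 12 mm high.
- column_center (a point): mid-length point on the axis of the loose stainless column, 240 mm long without its small brass fittings: plain tube 40 mm diameter, thick ribbed head 62 mm diameter and 45 mm long at its +x end, collar 47 mm diameter and 15 mm long at the -x end. x axis along the column towards the head, y level, z up as it lies. About 0.6 to 0.85 kg, most of it in the head.
- column_balance (a point): balance point (centre of mass) of the column, on its axis, 34 mm from mid-length towards the head, 41 mm from the near face of the head. Axes as column_center
- beaker: bystander: clear open beaker, 72 mm diameter, 90 mm high, on the bench at the far side, left; origin centre of underside
- bottle: bystander: amber bottle, 64 mm diameter, 150 mm high, at the far side, middle; origin centre of underside
- jar: bystander: white jar with green lid, 60 mm diameter, 75 mm high, at the far side, right; origin centre of underside
- end_cap: bystander: steel end cap, 60 mm diameter, 26 mm high, on the bench near the robot in the middle; origin centre of underside
- spanner: bystander: spanner 170 mm long lying on the right side of the bench; origin centre of underside
- foil_roll: bystander: orange cylinder, 36 mm diameter, 50 mm high, standing on the left side of the bench; origin centre of underside
There are look-alikes about, which are no part of the job. What is shaped like the rest but purple or turquoise is not meant.

How it is judged:
By the outcome, as a careful person would: the job done as asked, in the order asked, and still so for the second after the job is handed in, while the arm keeps its last pose, push and grip.
It also fails if it takes over 58 s, if anything falls off the work surface, if the arm or the gripper's body presses on something with over 40 N, if the wrist force passes 120 N, or if a joint passes its speed limit or range.

## Working session

There is one attempt and no reset: what is moved stays moved. The work goes in short steps, Python scripts to look and compute and a tool call to move; the robot and the scene stay as the last step left them, time stands still between calls to the robot, and variables do not carry over. Pictures are saved under pics/ and viewed, and the job is handed in when it is done.

Besides the shell and the picture viewer there is one more tool, called after "Request:" as name(argument=value, ...) on one line, values as JSON. move_arm: Moves the arm, as the interface text tells. Its arguments: {"type":"object","properties":{"moves":{"type":"array"},"grip_force":{"type":"number"}},"required":["moves"]}

```bash
mkdir -p pics; ls
python3 - <<'E'
from bench import robot
import cv2,numpy as np
np.set_printoptions(precision=4,suppress=True)
for n in ["top","side"]:
    im=robot.snapshot(n); cv2.imwrite(f"pics/{n}0.png",im[:,:,::-1])
    c=robot.calibration(n); print(n,c)
s=robot.state(); print(s)
E
```

```text
pics
top {'K': array([[525.2454,   0.    , 311.3785],
       [  0.    , 525.2454, 242.4488],
       [  0.    ,   0.    ,   1.    ]]), 'rvec': array([ 2.2066, -2.1638,  0.0885]), 'tvec': array([-0.0222,  0.5281,  1.6532])}
side {'K': array([[508.4533,   0.    , 317.8482],
       [  0.    , 508.4533, 235.2245],
       [  0.    ,   0.    ,   1.    ]]), 'rvec': array([ 1.0482, -2.4875,  0.9766]), 'tvec': array([0.3719, 0.36  , 1.1067])}
{'time': 0.1, 'joint_pos': array([-1.4881,  0.159 ,  1.5981,  0.    ,  1.3862, -0.2101]), 'dq': array([ 0.0007, -0.0022, -0.0034,  0.0012,  0.0017,  0.0015]), 'effort': array([  0.0005, -39.6991, -33.2337,  -0.0001,   0.0042,  -0.    ]), 'eef_pos': array([ 0.1659, -0.55  ,  0.2304]), 'tool_rot': array([-3.1412,  0.0017, -1.278 ]), 'wrist_force': array([ 0.5414, -0.4939, -0.0099]), 'wrist_torque': array([ 0.0083,  0.0485, -0.0503]), 'opening': 0.9976727444724749}
```

View pics/top0.png

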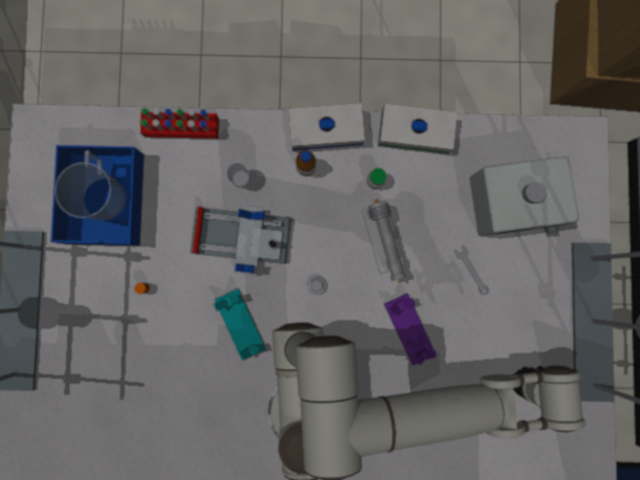

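View pics/side0.png

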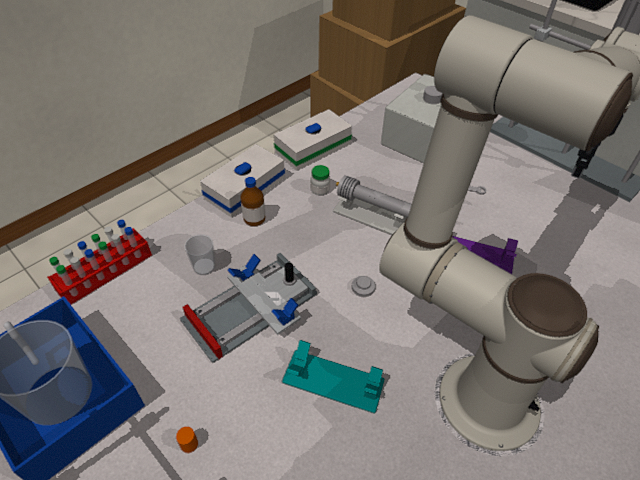

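The top view shows the stand on the left with its red block at (198,230), the post at (272,243), and the saddles at (250,215) and (245,267). The white rest with the column runs from the head at (378,210) to the collar at (402,275). The look-alikes are the turquoise rest (240,325) and the purple rest (410,328), plus a dark screw on the carriage that could pass for the post. The column lies in the white rest, so that is the one to use.

```bash
cat > h.py <<'E'
from bench import robot
import cv2,numpy as np
from scipy.spatial.transform import Rotation as Ro
np.set_printoptions(precision=4,suppress=True)
def cam(n):
    c=robot.calibration(n); R=cv2.Rodrigues(np.array(c["rvec"]))[0]; return c["K"],R,np.array(c["tvec"])
def toplane(n,uv,z,c=None):
    K,R,t=c or cam(n); uv=np.atleast_2d(uv).astype(float)
    d=(np.linalg.inv(K)@np.c_[uv,np.ones(len(uv))].T).T@R; o=-R.T@t
    return o+d*((z-o[2])/d[:,2])[:,None]
def proj(n,P,c=None):
    K,R,t=c or cam(n); p=(K@(R@np.atleast_2d(P).T+t[:,None])).T; return p[:,:2]/p[:,2:]
E
python3 - <<'E'
from h import *
for n in ["top","side"]:
    im=robot.snapshot(n)[:,:,::-1].copy()
    for th in ["stand","post","column_center","rest","end_cap","bottle","jar","beaker"]:
        for r in robot.trace(th,n)[:3]:
            m=r["pixels"]; ys,xs=np.nonzero(m)
            print(n,th,round(r["confidence"],2),r["extent"],xs.mean().round(1),ys.mean().round(1),m.sum())
    if n=="top":
        a=cv2.resize(im[180:300,180:310],None,fx=6,fy=5*1.2,interpolation=cv2.INTER_CUBIC)[:600,:800]
        b=cv2.resize(im[180:300,340:440],None,fx=5,fy=5,interpolation=cv2.INTER_CUBIC)
        cv2.imwrite("pics/c1.png",cv2.resize(a,None,fx=.83,fy=.83)); cv2.imwrite("pics/c2.png",b)
E
```

```text
top stand 0.89 [187.6, 208.3, 105.7, 66.6] 241.5 236.4 5074
top column_center 0.63 [367.2, 202.8, 38.0, 77.6] 386.8 238.1 1163
top column_center 0.34 [226.7, 163.0, 21.3, 23.7] 237.8 174.8 460
top column_center 0.15 [306.9, 275.7, 16.7, 20.3] 316.4 285.0 279
top rest 0.96 [385.5, 296.1, 52.1, 67.6] 410.0 329.0 1817
top rest 0.91 [211.8, 289.8, 55.6, 68.9] 239.5 323.6 1886
top rest 0.65 [365.1, 207.6, 39.1, 67.0] 380.5 241.5 842
top end_cap 0.77 [307.7, 277.2, 14.1, 19.8] 316.7 284.9 259
top bottle 0.84 [297.5, 151.2, 14.6, 27.5] 305.5 163.3 437
top jar 0.73 [366.6, 166.8, 20.1, 19.1] 376.7 178.0 354
top jar 0.64 [363.5, 206.8, 37.8, 66.4] 379.7 241.8 817
top beaker 0.79 [225.9, 164.2, 23.6, 22.0] 237.8 174.5 433
side post 0.62 [225.2, 257.3, 79.2, 77.1] 269.7 292.9 3159
side column_center 0.85 [338.1, 175.9, 69.7, 41.3] 369.8 195.9 1144
side rest 0.78 [283.4, 339.6, 100.6, 75.7] 333.8 379.8 3752
side rest 0.68 [334.0, 198.4, 70.5, 36.2] 369.3 214.9 1306
side rest 0.62 [457.3, 235.0, 61.9, 39.0] 493.6 252.6 937
side end_cap 0.88 [349.5, 277.1, 22.4, 18.5] 362.5 286.0 376
side end_cap 0.74 [336.9, 194.9, 69.5, 41.2] 368.4 214.6 1442
side bottle 0.62 [228.9, 253.3, 80.3, 85.2] 269.5 292.8 3227
side bottle 0.61 [239.8, 177.6, 24.5, 52.8] 252.2 204.0 927
side bottle 0.3 [334.4, 193.6, 73.1, 44.1] 368.7 214.6 1342
side jar 0.91 [312.2, 163.6, 21.2, 29.9] 319.5 179.8 503
side beaker 0.57 [186.0, 237.7, 28.9, 38.0] 200.3 254.2 997
```

View pics/c1.png

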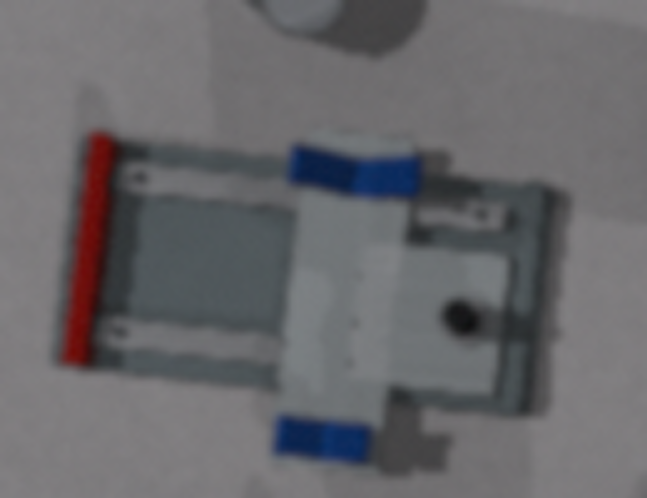

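View pics/c2.png

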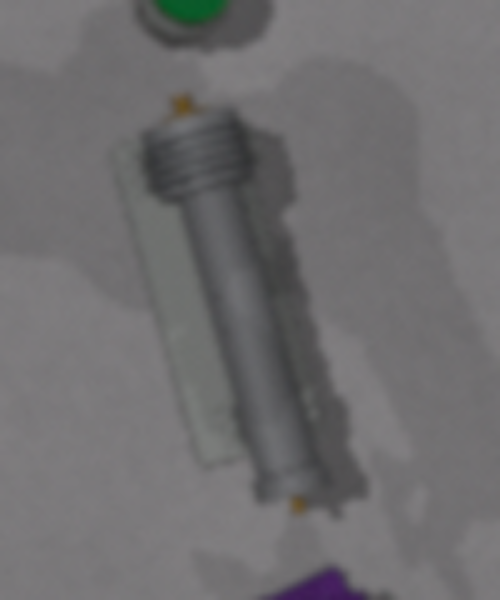

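Run:
```python
from h import *
f=lambda x,y:(180+x/4.98,180+y/4.98)
print("post",toplane("top",[f(460,318)],.1))
print("red top edge",toplane("top",[f(102,135),f(75,363)],.046))
print("saddles",toplane("top",[f(357,172),f(322,440)],.08))
g=lambda x,y:(340+x/5,180+y/5)
P=toplane("top",[g(198,155),g(288,485),g(183,112),g(297,497)],.075);print("col",P, np.linalg.norm(P[0]-P[1]))
print("endcap",toplane("top",[(316.7,284.9)],.02),"bottle",toplane("top",[(305,160)],.1),"jar",toplane("top",[(377,177)],.07))
print("beaker",toplane("top",[(238,175)],.08))
c=robot.calibration("wrist");print(c)
K,R,t=cam("wrist");s=robot.state();T=Ro.from_euler('xyz',s["tool_rot"]).as_matrix();print("cam in tool",T.T@(-R.T@t-s["eef_pos"]), (R@T).T)
```

```text
post [[0.5158 0.1066 0.1   ]]
red top edge [[0.6312 0.3395 0.046 ]
 [0.4866 0.3513 0.046 ]]
saddles [[0.6065 0.174  0.08  ]
 [0.4405 0.1908 0.08  ]]
col [[ 0.6261 -0.221   0.075 ]
 [ 0.4232 -0.2782  0.075 ]
 [ 0.6528 -0.2114  0.075 ]
 [ 0.416  -0.2838  0.075 ]] 0.21081594896017083
endcap [[ 0.394  -0.0313  0.02  ]] bottle [[0.7758 0.013  0.1   ]] jar [[ 0.7336 -0.2125  0.07  ]]
beaker [[0.729  0.2198 0.08  ]]
{'K': array([[331.9691,   0.    , 321.519 ],
       [  0.    , 331.9691, 238.5501],
       [  0.    ,   0.    ,   1.    ]]), 'rvec': array([-2.2988,  1.7078,  0.2837]), 'tvec': array([-0.5755, -0.043 ,  0.3809])}
cam in tool [ 0.0005 -0.0825 -0.143 ] [[ 1.      0.0001  0.    ]
 [-0.0001  0.9463  0.3233]
 [ 0.     -0.3233  0.9463]]
```

Request:
move_arm(moves=[[-0.49, -0.97, -0.12, 0, 0, 0, 0], [-0.49, -0.97, -0.12, 0, 0, 0, 0], [-0.49, -0.97, -0.12, 0, 0, 0, 0], [-0.49, -0.97, -0.12, 0, 0, 0, 0], [-0.49, -0.97, -0.12, 0, 0, 0, 0], [-0.49, -0.97, -0.12, 0, 0, 0, 0], [-0.49, -0.97, -0.12, 0, 0, 0, 0], [-0.49, -0.97, -0.12, 0, 0, 0, 0], [-0.49, -0.97, -0.12, 0, 0, 0, 0], [-0.49, -0.97, -0.12, 0, 0, 0, 0], [-0.49, -0.97, -0.12, 0, 0, 0, 0], [-0.49, -0.97, -0.12, 0, 0, 0, 0], [-0.49, -0.97, -0.12, 0, 0, 0, 0], [-0.49, -0.97, -0.12, 0, 0, 0, 0], [-0.49, -0.97, -0.12, 0, 0, 0, 0], [-0.49, -0.97, -0.12, 0, 0, 0, 0], [0, 0, 0, 0, 0, 0, 0], [0, 0, 0, 0, 0, 0, 0]])

```text
time: 3.25
eef_pos: [0.4805, -0.2512, 0.2792]
tool_rot: [3.141, -0.0, -1.278]
wrist_force: [0.0, 0.4, -0.0]
opening: 0.998
```

Run:
```python
from h import *
s=robot.state(); print(s["time"],s["eef_pos"],s["tool_rot"],s["wrist_force"],s["joint_pos"])
c=robot.calibration("wrist"); np.save("w1.npy",c,allow_pickle=True)
im=robot.snapshot("wrist"); cv2.imwrite("pics/w1.png",im[:,:,::-1])
for th in ["column_center","rest"]:
    for r in robot.trace(th,"wrist"): 
        print(th,r["confidence"],r["extent"])
        np.save(f"m_{th}.npy",r["pixels"]) if r["confidence"]>.5 else 0
```

```text
3.25 [ 0.4805 -0.2512  0.2792] [ 3.1411 -0.0001 -1.278 ] [ 0.0444  0.3682 -0.0293] [-0.7044  0.0442  1.6256 -0.0005  1.472   0.5736]
column_center 0.65 [301.7, 0.5, 67.5, 275.5]
rest 0.69 [0.5, 285.0, 14.7, 26.3]
rest 0.68 [287.5, 277.8, 79.4, 139.8]
rest 0.62 [292.4, 31.9, 83.6, 200.2]
```

View pics/w1.png

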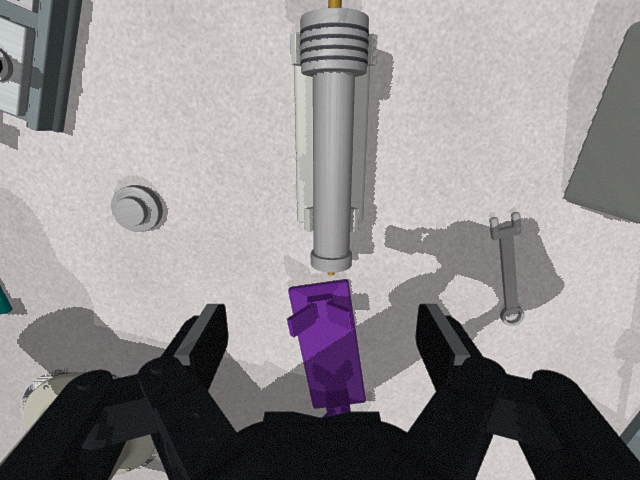

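```bash
cat > col.py <<'E'
from h import *
from scipy.optimize import minimize
def cyl(x,y,z,yaw,pitch=0,hx=None):
    # returns list of point groups (hull each); origin at mid-length
    R=Ro.from_euler('xyz',[0,pitch,yaw]).as_matrix(); th=np.linspace(0,2*np.pi,40)
    out=[]
    for a,b,r in [(-.12,-.105,.0235),(-.105,.075,.02),(.075,.12,.031)]:
        P=np.concatenate([np.c_[np.full(40,s),r*np.cos(th),r*np.sin(th)] for s in (a,b)])
        out.append(P@R.T+[x,y,z])
    return out
def mask(n,p,c,S=4):
    m=np.zeros((480*S,640*S),np.uint8)
    for P in cyl(*p):
        q=proj(n,P,c); h=cv2.convexHull(((q+.5)*S-.5).round().astype(np.int32)); cv2.fillConvexPoly(m,h,1)
    return cv2.resize(m.astype(np.float32),(640,480),interpolation=cv2.INTER_AREA)
E
python3 - <<'E'
from col import *
c=np.load("w1.npy",allow_pickle=True).item(); C=(c["K"],cv2.Rodrigues(c["rvec"])[0],c["tvec"])
M=np.load("m_column_center.npy").astype(np.float32)
im=cv2.imread("pics/w1.png")
print("rough ends",toplane("wrist",[(331,265),(334,15)],.075,C))
f=lambda p:np.abs(mask("wrist",[p[0],p[1],.075,p[2]],C)-M).sum()
p0=[.535,-.25,.27]; best=None
for s in ([.02,.02,.05],[.004,.004,.02]):
    r=minimize(f,p0,method="Nelder-Mead",options=dict(initial_simplex=np.array([p0]+[[p0[j]+(s[j] if i==j else 0) for j in range(3)] for i in range(3)]),xatol=1e-5,fatol=.5)); p0=r.x
print(r.x,r.fun,M.sum())
q=[r.x[0],r.x[1],.075,r.x[2]]
for P in cyl(*q):
    h=cv2.convexHull(proj("wrist",P,C).astype(np.float32)).round().astype(int); cv2.polylines(im,[h],1,(0,0,255),1)
b=np.array([r.x[0]+.034*np.cos(r.x[2]),r.x[1]+.034*np.sin(r.x[2]),.075]);print("balance",b)
cv2.imwrite("pics/o1.png",cv2.resize(im[0:290,240:430],None,fx=2,fy=2))
E
```

```text
rough ends [[ 0.4186 -0.2816  0.075 ]
 [ 0.6523 -0.2116  0.075 ]]
[ 0.5346 -0.2468  0.2881] 519.375 12006.0
balance [ 0.5672 -0.2371  0.075 ]
```

View pics/o1.png

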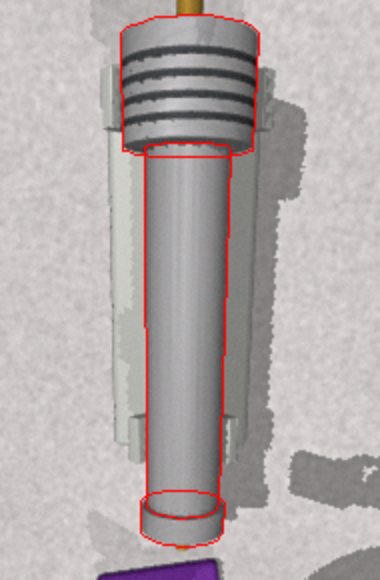

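Request:
move_arm(moves=[[0, 0, 0, 0, 0, 0.64, 0], [0, 0, 0, 0, 0, 0.64, 0], [0, 0, 0, 0, 0, 0.64, 0], [0, 0, 0, 0, 0, 0.64, 0], [-0.97, 0.22, 0, 0, 0, 0, 0], [-0.97, 0.22, 0, 0, 0, 0, 0], [-0.97, 0.22, 0, 0, 0, 0, 0], [-0.97, 0.22, 0, 0, 0, 0, 0], [-0.97, 0.22, 0, 0, 0, 0, 0], [-0.97, 0.22, 0, 0, 0, 0, 0], [-0.97, 0.22, 0, 0, 0, 0, 0], [-0.97, 0.22, 0, 0, 0, 0, 0], [-0.97, 0.22, 0, 0, 0, 0, 0], [-0.97, 0.22, 0, 0, 0, 0, 0], [-0.97, 0.22, 0, 0, 0, 0, 0], [-0.97, 0.22, 0, 0, 0, 0, 0], [-0.97, 0.22, 0, 0, 0, 0, 0], [-0.97, 0.22, 0, 0, 0, 0, 0], [-0.97, 0.22, 0, 0, 0, 0, 0], [0, 0, 0, 0, 0, 0, 0]])

```text
time: 5.9
eef_pos: [0.431, 0.1204, 0.2794]
tool_rot: [-3.141, 0.0, -1.659]
wrist_force: [0.5, -0.5, 0.3]
opening: 1.0
```

Run:
```python
from h import *
s=robot.state(); print(s["time"],s["eef_pos"],s["tool_rot"],s["wrist_force"],s["joint_pos"])
c=robot.calibration("wrist"); np.save("w2.npy",c,allow_pickle=True)
im=robot.snapshot("wrist"); cv2.imwrite("pics/w2.png",im[:,:,::-1])
```

```text
5.9 [0.431  0.1204 0.2794] [-3.1414  0.0001 -1.6589] [ 0.5196 -0.4913  0.2531] [ 0.0011 -0.2152  1.8679  0.      1.4886  1.66  ]
```

View pics/w2.png

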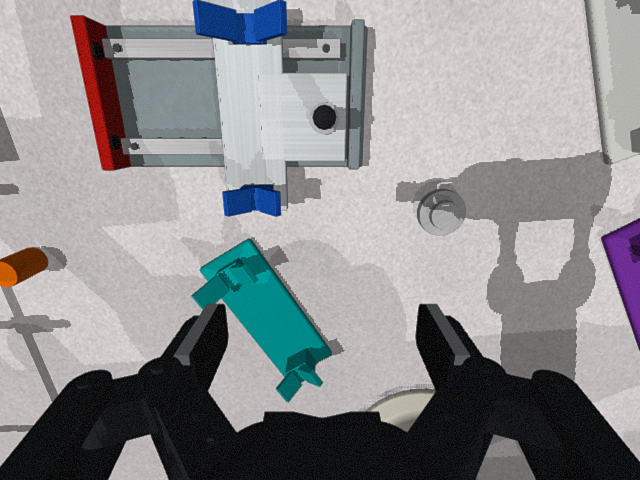

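Run:
```python
import cv2
im=cv2.imread("pics/w2.png")
cv2.imwrite("pics/w2z.png",cv2.resize(im[0:220,60:380],None,fx=2.5,fy=2.5,interpolation=cv2.INTER_CUBIC))
```

```text
(no output)
```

View pics/w2z.png

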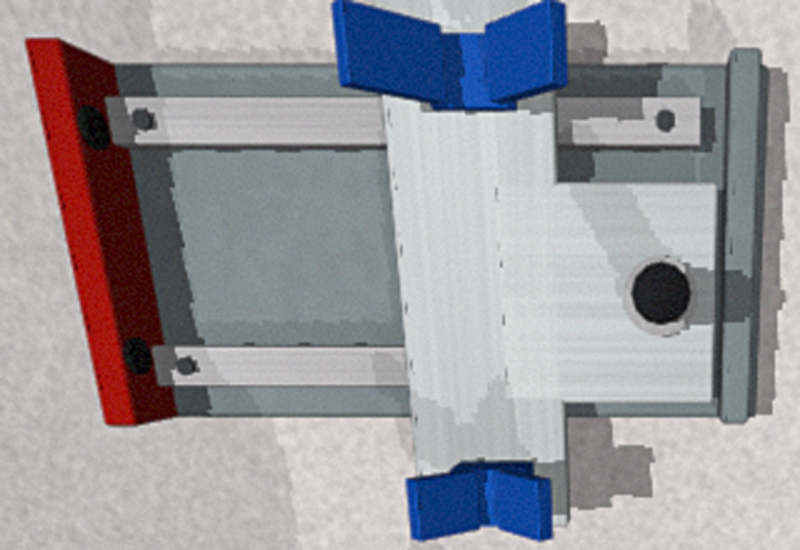

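Run:
```python
from h import *
c=np.load("w2.npy",allow_pickle=True).item(); C=(c["K"],cv2.Rodrigues(c["rvec"])[0],c["tvec"])
f=lambda L:[(60+x/2.5,y/2.5) for x,y in L]
T=lambda L,z:toplane("wrist",f(L),z,C)
def d(n,L,z):
    P=T(L,z); v=P[0]-P[1]; print(n,P[:,:2].tolist(),"yaw",np.arctan2(v[1],v[0]),np.linalg.norm(v))
print("post",T([(661,291)],.1)," flange",T([(660,297)],.043))
d("red out",[(27,40),(107,425)],.046); d("red in",[(60,38),(135,423)],.046)
d("railfar/near top",[(105,97),(155,385)],.02)
d("plate left edge",[(383,100),(415,470)],.04)
d("plate2 right edge",[(716,184),(713,402)],.04)
d("saddle far tips outer L/R",[(335,2),(565,0)],.088)
d("saddle near tips L/R upper",[(410,480),(548,478)],.085)
```

```text
post [[0.5207 0.1091 0.1   ]]  flange [[0.5196 0.1091 0.043 ]]
red out [[0.6351957629245513, 0.34698517140098784], [0.4876092955779765, 0.3603405096847721]] yaw -0.09024582103295434 0.1481895084157981
red in [[0.6347200309370915, 0.33395413539809304], [0.4873724964245968, 0.3476009059652798]] yaw -0.09235275380310028 0.14797814120276095
railfar/near top [[0.6203995597064765, 0.3370621647089648], [0.5020340646016942, 0.3493553396171918]] yaw -0.1034867376486678 0.11900215368103433
plate left edge [[0.6041713182734267, 0.21426054358422833], [0.4545891646782984, 0.2284794374422677]] yaw -0.0947726538179299 0.1502564395182541
plate2 right edge [[0.561722258332634, 0.08210450354683971], [0.47321066595403005, 0.08910726377174737]] yaw -0.07895241128651348 0.08878817847080596
saddle far tips outer L/R [[0.6232431861665881, 0.21215758785379207], [0.6169121733198468, 0.13371012163518253]] yaw 1.4902670025166118 0.07870252016159004
saddle near tips L/R upper [[0.45761520198625016, 0.21760231964749113], [0.45346656546039893, 0.1611466249263401]] yaw 1.4974433536923066 0.05660792039521879
```

Request:
move_arm(moves=[[0.03, -0.9, 0, 0, 0, 0.02, 0], [0.03, -0.9, 0, 0, 0, 0, 0], [0.03, -0.9, 0, 0, 0, 0, 0], [0.03, -0.9, 0, 0, 0, 0, 0], [0, 0, 0.97, 0, 0, 0, 0], [0, 0, 0.97, 0, 0, 0, 0], [0, 0, 0.97, 0, 0, 0, 0], [0, 0, 0.97, 0, 0, 0, 0], [0, 0, 0.97, 0, 0, 0, 0], [0, 0, 0.97, 0, 0, 0, 0], [0, 0, 0.6, 0, 0, 0, 0], [0, 0, 0, 0, 0, 0, 0]])

```text
time: 7.45
eef_pos: [0.5204, 0.107, 0.1178]
tool_rot: [3.139, -0.0, -1.666]
wrist_force: [-0.8, -0.3, 0.4]
opening: 1.002
```

Run:
```python
from h import *
s=robot.state(); print(s["time"],s["eef_pos"],s["tool_rot"],s["wrist_force"])
im=robot.snapshot("wrist"); cv2.imwrite("pics/w3.png",im[:,:,::-1])
p=proj("wrist",[[.5203,.1091,.1]]);print(p)
```

```text
7.45 [0.5204 0.107  0.1178] [ 3.1393 -0.0003 -1.6655] [-0.7614 -0.2951  0.4026]
[[316.731  288.1857]]
```

View pics/w3.png

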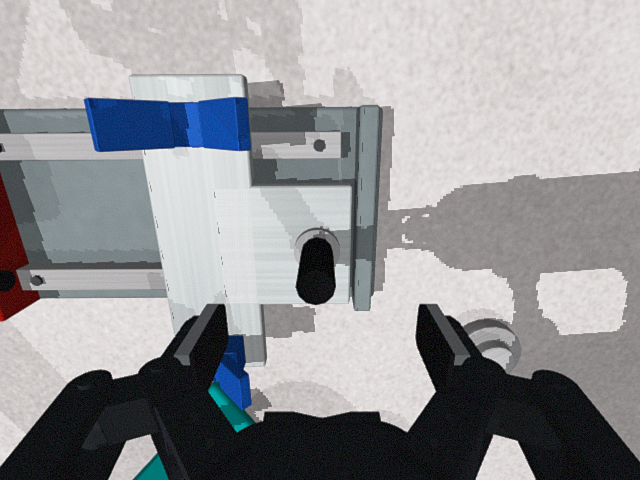

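Request:
move_arm(moves=[[0, 0, 0.76, 0, 0, 0, 0], [0, 0, 0.76, 0, 0, 0, 0], [0, 0, 0.76, 0, 0, 0, 0], [0, 0, 0, 0, 0, 0, 0.5], [0, 0, 0, 0, 0, 0, 0.8], [0, 0, 0, 0, 0, 0, 1], [0, 0, 0, 0, 0, 0, 1], [0, 0, 0, 0, 0, 0, 1], [0, 0, 0, 0, 0, 0, 1]], grip_force=40)

```text
time: 8.62
eef_pos: [0.5223, 0.1083, 0.0633]
tool_rot: [-3.139, 0.002, -1.665]
wrist_force: [-0.2, 3.8, 6.0]
opening: 0.243
```

Request:
move_arm(moves=[[-0.6, 0, 0, 0, 0, 0, 1], [-0.8, 0, 0, 0, 0, 0, 1], [-0.8, 0, 0, 0, 0, 0, 1], [-0.8, 0, 0, 0, 0, 0, 1], [-0.8, 0, 0, 0, 0, 0, 1], [0, 0, 0, 0, 0, 0, 1]])

```text
time: 9.38
eef_pos: [0.5308, 0.2037, 0.0633]
tool_rot: [-3.14, 0.002, -1.664]
wrist_force: [-2.7, 3.8, 7.6]
opening: 0.249
```

Request:
move_arm(moves=[[-0.2, 0, 0, 0, 0, 0, 1], [-0.2, 0, 0, 0, 0, 0, 1], [0, 0, 0, 0, 0, 0, 1]])

```text
time: 9.75
eef_pos: [0.5315, 0.212, 0.0633]
tool_rot: [-3.141, -0.001, -1.665]
wrist_force: [-5.0, -0.6, 7.8]
opening: 0.24
```

Run:
```python
from h import *
s=robot.state(); print(s["time"],s["eef_pos"],s["tool_rot"],s["wrist_force"])
im=robot.snapshot("wrist"); cv2.imwrite("pics/w4.png",im[:,:,::-1])
```

```text
9.75 [0.5315 0.212  0.0633] [-3.1408 -0.0006 -1.6645] [-4.9961 -0.6302  7.7662]
```

View pics/w4.png

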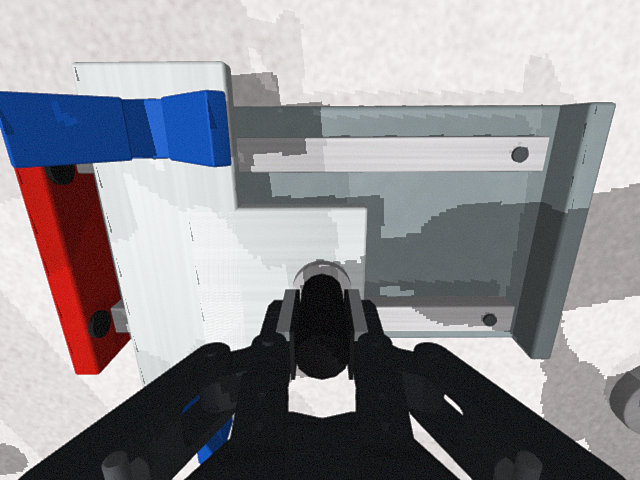

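Request:
move_arm(moves=[[-0.2, 0, 0, 0, 0, 0, 1], [-0.2, 0, 0, 0, 0, 0, 1], [0, 0, 0, 0, 0, 0, 1]])

```text
time: 10.18
eef_pos: [0.5323, 0.2219, 0.0632]
tool_rot: [-3.141, -0.001, -1.664]
wrist_force: [-3.8, -1.7, 8.7]
opening: 0.245
```

Request:
move_arm(moves=[[-0.15, 0, 0, 0, 0, 0, 1], [0, 0, 0, 0, 0, 0, 1]])

```text
time: 10.42
eef_pos: [0.5327, 0.2254, 0.0633]
tool_rot: [-3.141, -0.001, -1.665]
wrist_force: [-3.9, -1.8, 10.3]
opening: 0.241
```

Request:
move_arm(moves=[[-0.15, 0, 0, 0, 0, 0, 1], [0, 0, 0, 0, 0, 0, 1]])

```text
time: 10.68
eef_pos: [0.5328, 0.2278, 0.0632]
tool_rot: [3.141, -0.004, -1.664]
wrist_force: [-5.5, -7.4, 10.9]
opening: 0.248
```

Request:
move_arm(moves=[[-0.12, 0, 0, 0, 0, 0, 1], [0, 0, 0, 0, 0, 0, 1]])

```text
time: 10.92
eef_pos: [0.5328, 0.2278, 0.0632]
tool_rot: [3.14, -0.009, -1.664]
wrist_force: [-8.4, -20.5, 15.7]
opening: 0.242
```

Run:
```python
from h import *
s=robot.state(); print(s["time"],s["eef_pos"],s["tool_rot"],s["wrist_force"])
im=robot.snapshot("wrist"); cv2.imwrite("pics/w5.png",im[:,:,::-1])
```

```text
10.925 [0.5328 0.2278 0.0632] [ 3.14   -0.009  -1.6641] [ -8.4103 -20.4588  15.7075]
```

View pics/w5.png

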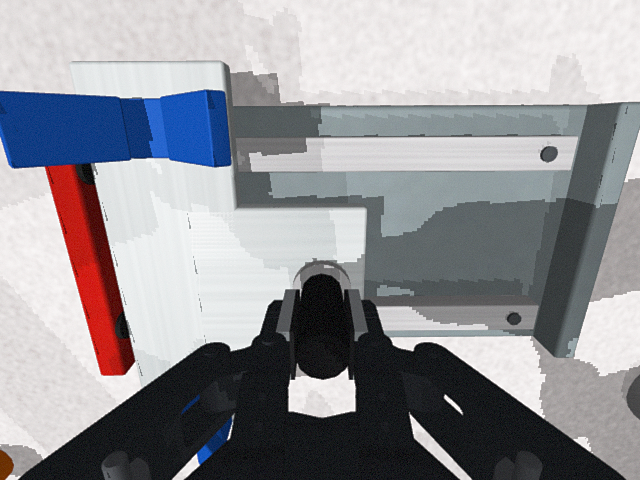

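Request:
move_arm(moves=[[0.1, 0, 0, 0, 0, 0, 0.5], [0, 0, 0, 0, 0, 0, 0], [0, 0, 0, 0, 0, 0, 0], [0, 0, 0, 0, 0, 0, 0], [0, 0, -0.9, 0, 0, 0, 0], [0, 0, -0.9, 0, 0, 0, 0], [0, 0, -0.9, 0, 0, 0, 0], [0, 0.5, -0.9, 0, 0, 0, 0], [0, 0.8, -0.9, 0, 0, 0, 0], [0, 0.9, -0.9, 0, 0, 0, 0], [0, 0.9, -0.9, 0, 0, 0, 0], [0, 0.5, -0.8, 0, 0, 0, 0], [0, 0, 0, 0, 0, 0, 0]])

```text
time: 12.6
eef_pos: [0.4437, 0.239, 0.241]
tool_rot: [-3.138, 0.001, -1.664]
wrist_force: [-0.4, 0.1, 1.5]
opening: 1.0
```

Run:
```python
from h import *
s=robot.state(); print(s["time"],s["eef_pos"],s["tool_rot"],s["wrist_force"])
c=robot.calibration("wrist"); np.save("w6.npy",c,allow_pickle=True)
im=robot.snapshot("wrist"); cv2.imwrite("pics/w6.png",im[:,:,::-1])
im=robot.snapshot("top"); cv2.imwrite("pics/top6.png",im[:,:,::-1])
```

```text
12.6 [0.4437 0.239  0.241 ] [-3.1378  0.0014 -1.664 ] [-0.4175  0.0957  1.4837]
```

View pics/w6.png

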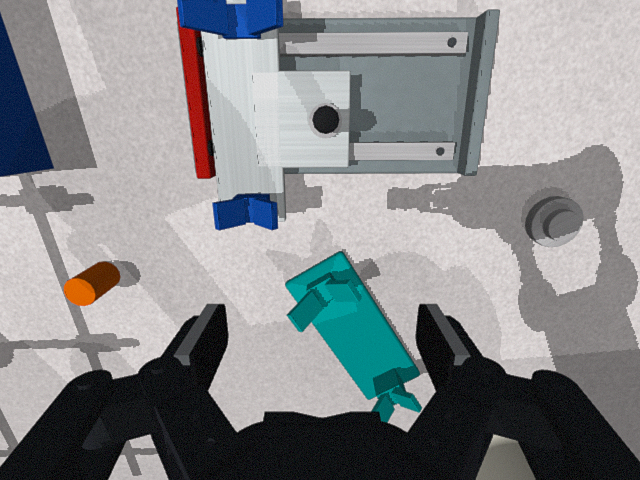

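Run:
```python
from h import *
c=np.load("w6.npy",allow_pickle=True).item(); C=(c["K"],cv2.Rodrigues(c["rvec"])[0],c["tvec"])
im=cv2.imread("pics/w6.png")
a=-.091; e=np.array([np.cos(a),np.sin(a)]); f=np.array([-e[1],e[0]])
g=cv2.cvtColor(im,cv2.COLOR_BGR2GRAY)
m=(g[100:140,305:345]<45); ys,xs=np.nonzero(m); pc=(305+xs.mean(),100+ys.mean()); print(pc,m.sum())
P=toplane("wrist",[pc],.098,C)[0]; print("post",P)
seat=P[:2]+.075*f+.0185*e; print("seat guess",seat, 'stand-ctr based',np.array([.5473,.1993])+.1028*f)
big=cv2.resize(im[0:240,160:360],None,fx=4,fy=4,interpolation=cv2.INTER_CUBIC)
def poly(Q,z,col):
    q=proj("wrist",np.c_[Q,np.full(len(Q),z)],C); q=((q-[160,0]+.5)*4-.5).round().astype(int); cv2.polylines(big,[q],1,col,1)
def rect(x0,x1,w,z,col): poly(np.array([seat+x*e+y*f for x,y in [(x0,-w),(x1,-w),(x1,w),(x0,w)]]),z,col)
for z,col in ((.092,(0,255,255)),(.075,(0,255,0))):
    rect(-.117,-.091,.0285,z,col); rect(.0505,.0765,.0395,z,col)
cv2.imwrite("pics/o6.png",cv2.resize(big,None,fx=.62,fy=.62,interpolation=cv2.INTER_AREA))
```

```text
(np.float64(325.57806691449815), np.float64(119.29553903345725)) 538
post [0.5307 0.227  0.098 ]
seat guess [0.556 0.3  ] stand-ctr based [0.5566 0.3017]
```

View pics/o6.png

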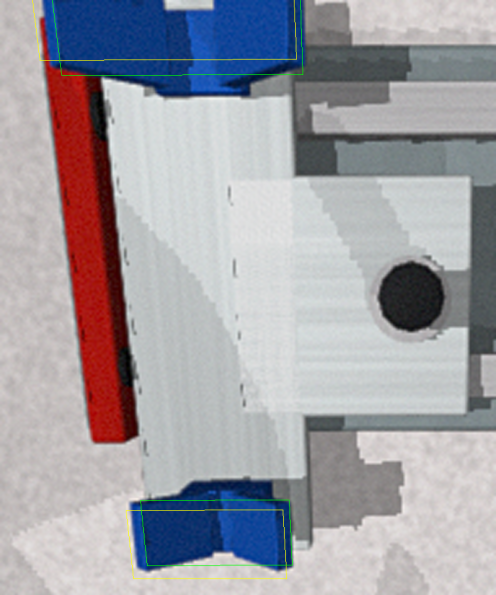

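Request:
move_arm(moves=[[0.974, -0.352, 0, 0, 0, 0, 0], [0.974, -0.352, 0, 0, 0, 0, 0], [0.974, -0.352, 0, 0, 0, 0, 0], [0.974, -0.352, 0, 0, 0, 0, 0], [0.974, -0.352, 0, 0, 0, 0, 0], [0.974, -0.352, 0, 0, 0, 0, 0], [0.974, -0.352, 0, 0, 0, 0, 0], [0.974, -0.352, 0, 0, 0, 0, 0], [0.974, -0.352, 0, 0, 0, 0, 0], [0.974, -0.352, 0, 0, 0, 0, 0], [0.974, -0.352, 0, 0, 0, 0, 0], [0.974, -0.352, 0, 0, 0, 0, 0], [0.974, -0.352, 0, 0, 0, 0, 0], [0.974, -0.352, 0, 0, 0, 0, 0], [0.974, -0.352, 0, 0, 0, 0, 0], [0.974, -0.352, 0, 0, 0, 0, 0], [0.974, -0.352, 0, 0, 0, 0, 0], [0.974, -0.352, 0, 0, 0, 0, 0], [0.974, -0.352, 0, 0, 0, 0, 0]])

```text
time: 15.08
eef_pos: [0.5663, -0.2395, 0.2388]
tool_rot: [3.141, 0.0, -1.665]
wrist_force: [0.7, -0.2, -0.2]
opening: 1.0
```

Request:
move_arm(moves=[[0, 0, 0, 0, 0, -0.635, 0], [0, 0, 0, 0, 0, -0.635, 0], [0, 0, 0, 0, 0, -0.635, 0], [0, 0, 0, 0, 0, -0.635, 0], [0, 0, 0, 0, 0, 0, 0], [0, 0, 0, 0, 0, 0, 0]])

```text
time: 15.82
eef_pos: [0.5661, -0.2382, 0.239]
tool_rot: [3.141, 0.0, -1.286]
wrist_force: [0.2, 0.6, -0.5]
opening: 0.998
```

Run:
```python
from col import *
s=robot.state(); print(s["time"],s["eef_pos"],s["tool_rot"],s["wrist_force"])
C=cam("wrist")
im=robot.snapshot("wrist")[:,:,::-1].copy(); cv2.imwrite("pics/w7.png",im)
for P in cyl(.5346,-.2468,.075,.2881):
    h=cv2.convexHull(proj("wrist",P,C).astype(np.float32)).round().astype(int); cv2.polylines(im,[h],1,(0,0,255),1)
cv2.imwrite("pics/o7.png",im)
```

```text
15.825 [ 0.5661 -0.2382  0.239 ] [ 3.1414  0.0003 -1.2857] [ 0.1849  0.5558 -0.4597]
```

View pics/o7.png

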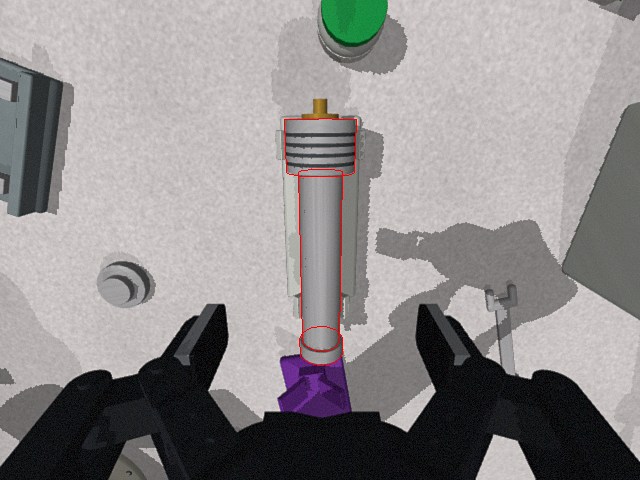

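Request:
move_arm(moves=[[-0.03, -0.06, 0.92, 0, 0, 0, 0], [0, 0, 0.92, 0, 0, 0, 0], [0, 0, 0.92, 0, 0, 0, 0], [0, 0, 0.92, 0, 0, 0, 0], [0, 0, 0.92, 0, 0, 0, 0], [0, 0, 0.92, 0, 0, 0, 0], [0, 0, 0.92, 0, 0, 0, 0], [0, 0, 0.88, 0, 0, 0, 0], [0, 0, 0, 0, 0, 0, 0], [0, 0, 0, 0, 0, 0, 0]])

```text
time: 17.12
eef_pos: [0.5679, -0.2372, 0.0573]
tool_rot: [-3.141, -0.001, -1.284]
wrist_force: [-0.0, -0.2, -0.2]
opening: 0.998
```

Run:
```python
from col import *
s=robot.state(); print(s["time"],s["eef_pos"],s["tool_rot"],s["wrist_force"])
C=cam("wrist")
im=robot.snapshot("wrist")[:,:,::-1].copy()
for P in cyl(.5346,-.2468,.075,.2881):
    h=cv2.convexHull(proj("wrist",P,C).astype(np.float32)).round().astype(int); cv2.polylines(im,[h],1,(0,0,255),1)
cv2.imwrite("pics/o8.png",im)
```

```text
17.125 [ 0.5679 -0.2372  0.0573] [-3.1406 -0.0011 -1.2844] [-0.0405 -0.1612 -0.2316]
```

View pics/o8.png

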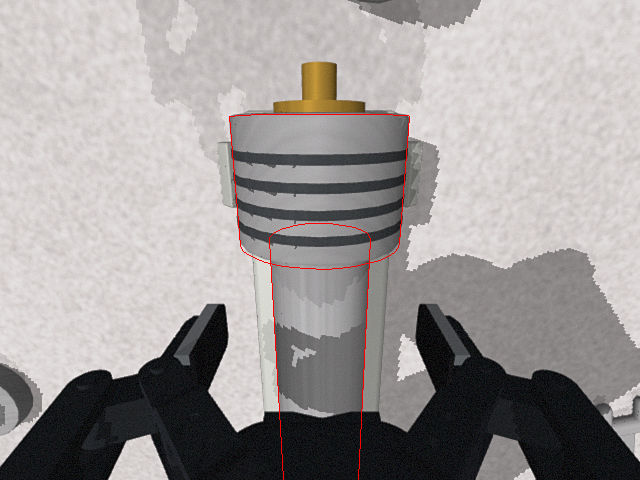

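Request:
move_arm(moves=[[0, 0, 0.05, 0, 0, 0, 0.3], [0, 0, 0, 0, 0, 0, 0.5], [0, 0, 0, 0, 0, 0, 0.8], [0, 0, 0, 0, 0, 0, 1], [0, 0, 0, 0, 0, 0, 1], [0, 0, 0, 0, 0, 0, 1], [0, 0, 0, 0, 0, 0, 1]], grip_force=80)

```text
time: 18.05
eef_pos: [0.5675, -0.2366, 0.0558]
tool_rot: [-3.141, 0.0, -1.284]
wrist_force: [-2.1, 1.9, 5.2]
opening: 0.444
```

Request:
move_arm(moves=[[0, 0, -0.2, 0, 0, 0, 1], [0, 0, -0.4, 0, 0, 0, 1], [0, 0, -0.5, 0, 0, 0, 1], [0, 0, -0.4, 0, 0, 0, 1], [0, 0, 0, 0, 0, 0, 1], [0, 0, 0, 0, 0, 0, 1]])

```text
time: 18.8
eef_pos: [0.5671, -0.2366, 0.0923]
tool_rot: [3.141, 0.0, -1.284]
wrist_force: [-0.0, 0.1, -6.1]
opening: 0.45
```

Run:
```python
from col import *
s=robot.state(); print(s["time"],s["eef_pos"],s["tool_rot"],s["wrist_force"],s["wrist_torque"])
im=robot.snapshot("side")[:,:,::-1]; cv2.imwrite("pics/s9.png",cv2.resize(im[130:290,280:480],None,fx=4,fy=3.7))
w=robot.snapshot("wrist")[:,:,::-1]; cv2.imwrite("pics/w9.png",w)
```

```text
18.8 [ 0.5671 -0.2366  0.0923] [ 3.1412  0.0004 -1.2841] [-0.0401  0.0902 -6.1041] [0.0001 0.0148 0.0076]
```

View pics/s9.png

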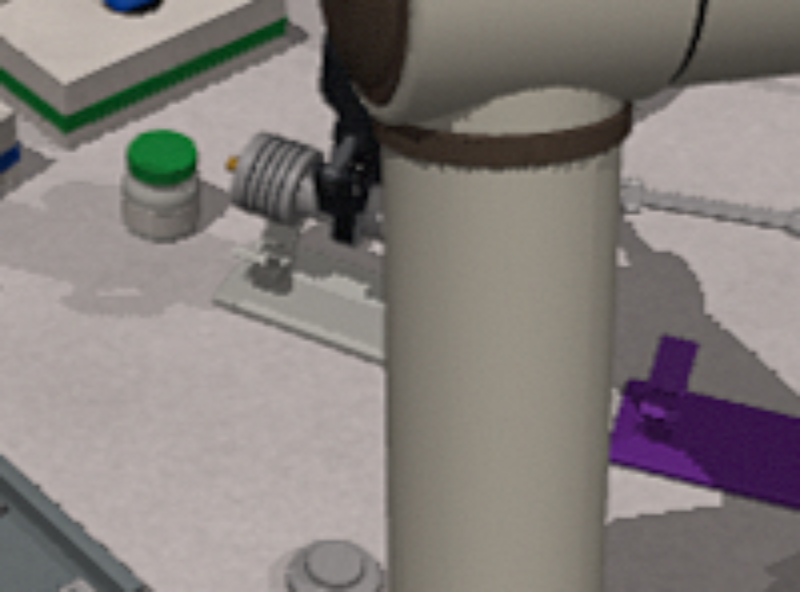

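View pics/w9.png

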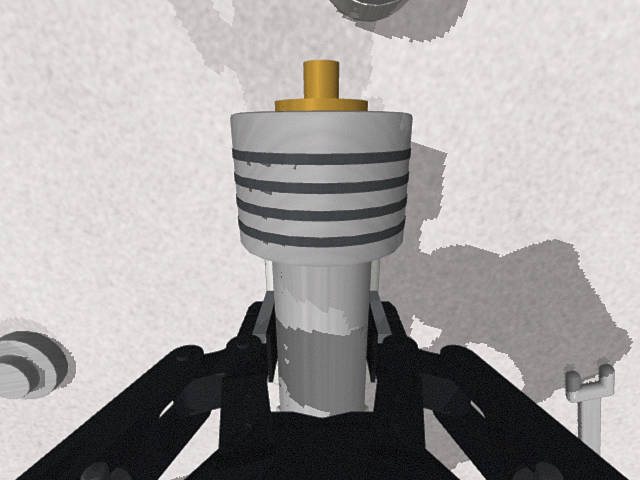

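Request:
move_arm(moves=[[0, 0, -0.5, 0, 0, 0, 1], [0, 0, -0.9, 0, 0, 0, 1], [0, 0, -0.9, 0, 0, 0, 1], [0, 0, -0.9, 0, 0, 0, 1], [0, 0, -0.4, 0, 0, 0, 1], [-0.4, -0.109, 0, 0, 0, 0, 1], [-0.797, -0.2175, 0, 0, 0, 0, 1], [-0.797, -0.2175, 0, 0, 0, 0, 1], [-0.797, -0.2175, 0, 0, 0, 0, 1], [-0.797, -0.2175, 0, 0, 0, 0, 1], [-0.797, -0.2175, 0, 0, 0, 0, 1], [-0.797, -0.2175, 0, 0, 0, 0, 1], [-0.797, -0.2175, 0, 0, 0, 0, 1], [-0.797, -0.2175, 0, 0, 0, 0, 1], [-0.797, -0.2175, 0, 0, 0, 0, 1], [-0.797, -0.2175, 0, 0, 0, 0, 1], [-0.797, -0.2175, 0, 0, 0, 0, 1], [-0.797, -0.2175, 0, 0, 0, 0, 1], [-0.797, -0.2175, 0, 0, 0, 0, 1]])

```text
time: 21.28
eef_pos: [0.5616, 0.0434, 0.1826]
tool_rot: [-3.142, -0.0, -1.284]
wrist_force: [0.2, -0.4, -5.8]
opening: 0.448
```

Request:
move_arm(moves=[[-0.797, -0.2175, 0, 0, 0, 0, 1], [-0.797, -0.2175, 0, 0, 0, 0, 1], [-0.797, -0.2175, 0, 0, 0, 0, 1], [-0.797, -0.2175, 0, 0, 0, 0, 1], [-0.797, -0.2175, 0, 0, 0, 0, 1], [-0.797, -0.2175, 0, 0, 0, 0, 1], [-0.797, -0.2175, 0, 0, 0, 0, 1], [-0.797, -0.2175, 0, 0, 0, 0, 1], [-0.797, -0.2175, 0, 0, 0, 0, 1], [-0.797, -0.2175, 0, 0, 0, 0, 1], [-0.797, -0.2175, 0, 0, 0, 0, 1], [-0.6, -0.15, 0, 0, 0, 0.2, 1], [0, 0, 0, 0, 0, 0.5, 1], [0, 0, 0, 0, 0, 0.6, 1], [0, 0, 0, 0, 0, 0.6, 1], [0, 0, 0, 0, 0, 0.4, 1], [0, 0, 0, 0, 0, 0.22, 1], [0, 0, 0, 0, 0, 0, 1], [0, 0, 0, 0, 0, 0, 1]])

```text
time: 23.65
eef_pos: [0.5563, 0.2848, 0.1825]
tool_rot: [3.142, 0.0, -1.661]
wrist_force: [0.5, -0.5, -6.5]
opening: 0.446
```

Run:
```python
from col import *
s=robot.state(); print(s["time"],s["eef_pos"],s["tool_rot"],s["wrist_force"],s["wrist_torque"],s["opening"],s["joint_pos"])
im=robot.snapshot("side")[:,:,::-1]; cv2.imwrite("pics/s10.png",im)
w=robot.snapshot("wrist")[:,:,::-1]; cv2.imwrite("pics/w10.png",w)
R=Ro.from_euler('xyz',s["tool_rot"]).as_matrix(); print(R.T@(np.array([.556,.3006,.123])-s["eef_pos"])/.025)
```

```text
23.65 [0.5563 0.2848 0.1825] [ 3.1416  0.     -1.6614] [ 0.5034 -0.5495 -6.5467] [-0.0705  0.0379 -0.001 ] 0.4462662885198286 [0.28   0.3235 1.4995 0.     1.3185 1.9414]
[-0.6295  0.07    2.3811]
```

View pics/s10.png

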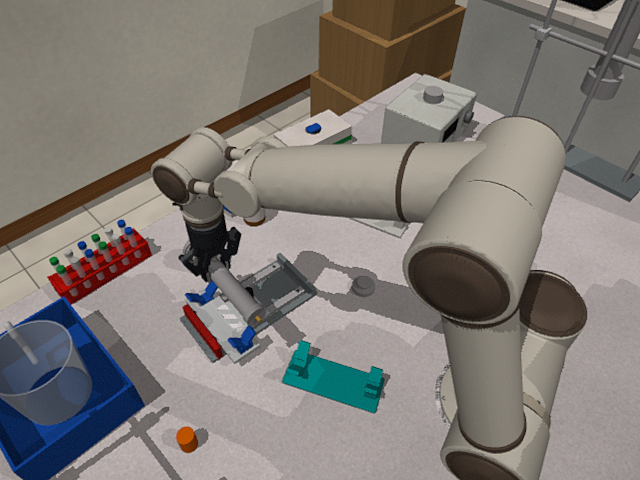

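View pics/w10.png

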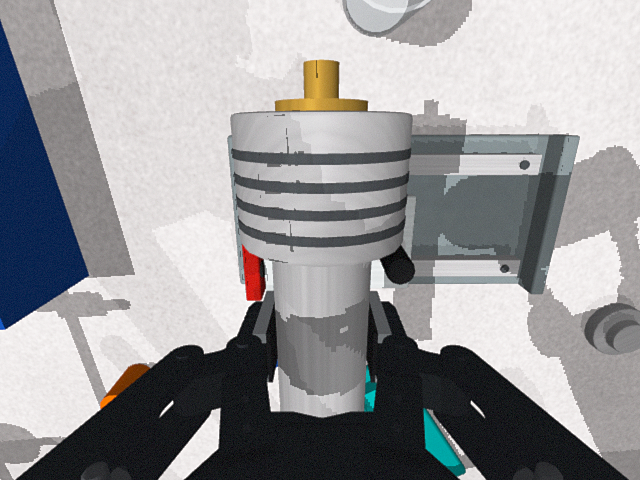

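Request:
move_arm(moves=[[-0.3, 0.07, 0, 0, 0, 0, 1], [-0.33, 0, 0.3, 0, 0, 0, 1], [0, 0, 0.5, 0, 0, 0, 1], [0, 0, 0.5, 0, 0, 0, 1], [0, 0, 0.5, 0, 0, 0, 1], [0, 0, 0.4, 0, 0, 0, 1], [0, 0, 0.18, 0, 0, 0, 1], [0, 0, 0, 0, 0, 0, 1], [0, 0, 0, 0, 0, 0, 1]])

```text
time: 24.88
eef_pos: [0.5565, 0.3006, 0.1238]
tool_rot: [-3.14, 0.001, -1.662]
wrist_force: [0.4, -0.5, -6.1]
opening: 0.443
```

Run:
```python
from col import *
s=robot.state(); print(s["time"],s["eef_pos"],s["tool_rot"],s["wrist_force"],s["wrist_torque"],s["opening"])
im0=robot.snapshot("side")[:,:,::-1].copy(); t=robot.snapshot("top")[:,:,::-1].copy()
a=-.091
seat=np.array([.556,.3006]); mid=seat-.034*np.array([np.cos(a),np.sin(a)])
for n,im,box in (("side",im0,(170,240,290,370)),("top",t,(160,170,300,300))):
    C=cam(n)
    x0,y0,x1,y1=box; b=cv2.resize(im[y0:y1,x0:x1],None,fx=4,fy=4,interpolation=cv2.INTER_CUBIC)
    cv2.imwrite(f"pics/{n}11r.png",b)
    for P in cyl(mid[0],mid[1],.142,a):
        q=(proj(n,P,C)-[x0,y0]+.5)*4; h=cv2.convexHull(q.astype(np.float32)).round().astype(int); cv2.polylines(b,[h],1,(0,0,255),1)
    cv2.imwrite(f"pics/{n}11.png",b)
w=robot.snapshot("wrist")[:,:,::-1]; cv2.imwrite("pics/w11.png",w)
```

```text
24.875 [0.5565 0.3006 0.1238] [-3.1404  0.0005 -1.662 ] [ 0.4016 -0.4836 -6.1328] [-0.0393 -0.0192  0.0267] 0.4434275324584127
```

View pics/side11.png

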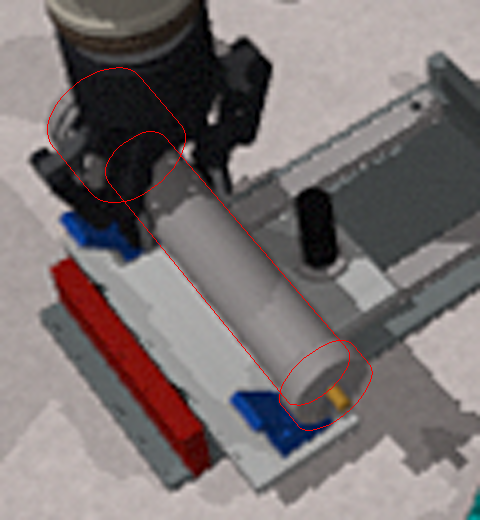

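View pics/top11.png

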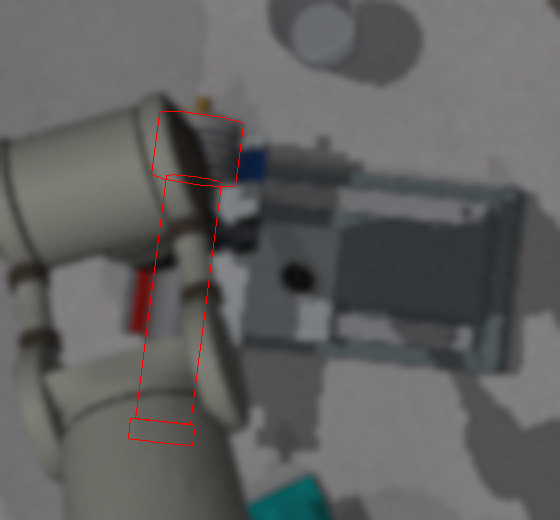

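View pics/w11.png

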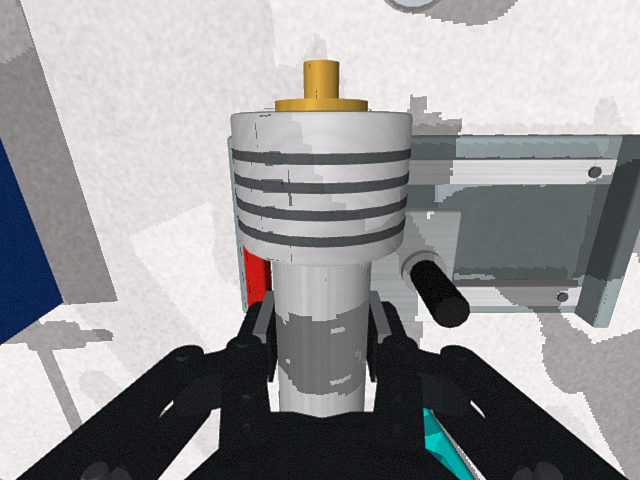

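Request:
move_arm(moves=[[0, 0, 0.03, 0, 0, 0, 1], [0, 0, 0, 0, 0, 0, 1], [0, 0, 0, 0, 0, 0, 1], [0, 0, 0, 0, 0, 0, 1]])

```text
time: 25.52
eef_pos: [0.556, 0.3005, 0.1223]
tool_rot: [3.142, -0.0, -1.662]
wrist_force: [0.2, 0.1, -6.6]
opening: 0.443
```

Run:
```python
from col import *
s=robot.state(); print(s["time"],s["eef_pos"],s["tool_rot"],s["wrist_force"],np.abs(s["dq"]).max())
im=robot.snapshot("side")[:,:,::-1].copy(); C=cam("side"); a=-.091
e=np.array([np.cos(a),np.sin(a)]); f=np.array([-e[1],e[0]]); seat=np.array([.556,.3006])
x0,y0=170,240; b=cv2.resize(im[240:370,170:290],None,fx=4,fy=4,interpolation=cv2.INTER_CUBIC)
for l,h,w,z in ((-.117,-.091,.0285,.075),(.0505,.0765,.0395,.08)):
    Q=np.array([[*(seat+x*e+y*f),z] for x,y in [(l,-w),(h,-w),(h,w),(l,w)]])
    cv2.polylines(b,[((proj("side",Q,C)-[x0,y0]+.5)*4).round().astype(int)],1,(0,255,0),1)
cv2.imwrite("pics/s12.png",b)
```

```text
25.525 [0.556  0.3005 0.1223] [ 3.1416 -0.     -1.6619] [ 0.1995  0.1091 -6.5614] 0.0019762395369834866
```

View pics/s12.png

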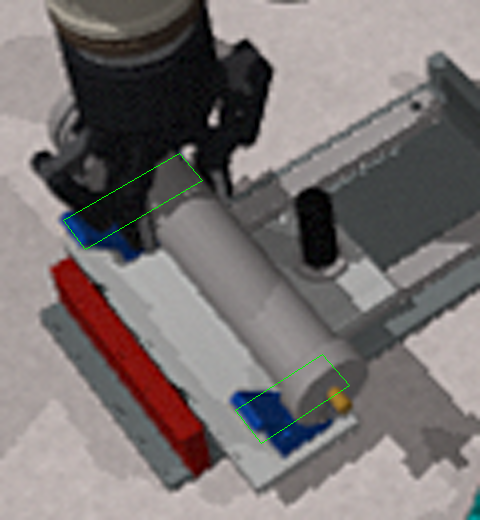

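```bash
python3 -c "
from bench import robot
print(robot.close_job())"
```

```text
the job is handed in; nothing more can be done
None
```

I slid the carriage home, lifted the column off the white rest at its balance point, and finished holding it over the blue saddles. I handed the job in at 25.6 s.

- **Carriage:** I gripped the black post and pushed along the rail for about 0.12 m. At the end the gripper stopped advancing while the force rose to about 20 N. Pictures taken just then and after I let go show the carriage up against the red end block.
- **Lift:** The column weighed about 6.1–6.6 N (roughly 0.62–0.67 kg). The wrist moment was close to zero, so the grip was at the balance point.
- **Final pose:** The arm was still and the tool pointed straight down, so the column is level. The balance point is at about (0.556, 0.3005, 0.141), which is 49 mm above the seat. Its direction matches the stand's measured one to about 0.001 rad, with the head over the wider saddle.
- **Last checks:** In the side picture the column and the visible saddle corners agree with the model to within 1–2 pixels. The arm hid most of the column from the top camera, so that view could confirm little. I did not re-measure the bystanders at the end. The last pictures show nothing disturbed in the parts they cover.

No checks failed or disagreed.

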